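# Pack the stock tray and raise the telescoping photo camera over it

## Robot

A 6-joint arm with a two-finger parallel gripper is mounted at the origin on the work surface. World frame = base frame: x ahead of the robot, y to its left, z up, the work surface at z = 0. Lengths are in m, angles in rad, forces in N, time in s.
With the tool pointing down it reaches from about 0.35 to 0.775 m from the base axis. Payload 5.5 kg.
Tool frame: the origin (TCP) lies at the very end of the fingers, on their centre line; the grasp point (between the pads) lies 19 mm behind it; z points along the fingers, y is the direction in which the jaws open and shut (so a half turn about z gives the same grasp; the last joint's range is limited). The gripper opens to 85 mm and grips with 20 to 120 N. Pads are 22 mm wide; open, the fingers measure 114 mm over their backs; the gripper's body (76 mm by 85 mm) begins 54 mm behind the grasp point. The pads swing forward as they close: fully open they stand 13 mm farther back than shut.
Start: joints at [-1.333, 0.313, 0.046, 1.304, 0, 1.431], TCP at [0.212, -0.534, 0.231] pointing down, gripper open.
Joint ranges: [-2.76, 2.76], [-0.86, 1.69], [-1.03, 1.26], [-2.2, 2.34], [-1.47, 1.5], [-3.14, 3.14]. Speed limits (rad/s): [2.57, 2.57, 3.14, 3.14, 3.14, 3.14].

## Interface

Orientations are given as a unit quaternion [w, x, y, z].
In Python, from workcell import env gives the robot as it stands. The module is installed in compiled form; this text tells all that it offers.
- The arm moves only by the shell command python3 -m pendant 'ROWS' [FORCE]. ROWS is JSON, a list of rows, each an object with "fingers": the finger opening in mm, from 0 to 85.4; "delta_pos": the shift along the tool's x, y, z in mm, a list of three; "angular": the turn, a rotation vector about the tool's x, y, z in rad, a list of three. In form: [{"fingers": fingers, "delta_pos": [x, y, z], "angular": [ax, ay, az]}, ...]. A call has 1 to 12 rows; each row shifts and turns the commanded pose from where the row before left it, along the tool's axes as they then stand; what a row does not reach is not made up. A row lasts 1/10 s, in which the tool goes at most 50 mm and 8.59 degrees, less where a joint would pass 70% of its speed; a pose out of reach is approached as far as the arm can. A call is refused whole if a number of a shift passes 50 or a number of a turn 0.15, either way. A call with a gripper value outside its range is refused whole. The fingers move at their own pace and stop on an object; FORCE is the grip in N (left out, the last holds). Time passes only in rows, so rows that do not move let the fingers close. It gives the time, the measured TCP pose, the force and the opening at its end, in the units of the state.
- env.get_state(): the state, without advancing time (a new reading comes with each control period).
- env.read_camera(name): name is "side" or "top"; returns the picture (420x560x3 uint8, blue, green, red); there is no depth.
- env.camera_params(name): a dict with "fx", "fy", "cx", "cy" (pixels), "k1" (the pictures are not rectified: a ray, as slopes to the right and down, at radius r is drawn at 1 + k1 r^2 times it, then the intrinsics apply), "view" (4x4, takes a point from world to camera coordinates). Camera axes: x right, y up, looking along -z (the intrinsics and any distortion apply to the point x, -y, -z); pixel columns grow to the right and rows downward; lengths in m; the calibration is good to about 2 mm. A picture is of the moment at which its call begins. camera_params takes no time and is no camera call.
- env.hand_in(): hands the job in, once; it reports no verdict.
The state is a dict: "clock": time; "joint_pos": joint angles; "qvel": joint speeds; "tau": joint torques, N m; "tcp_pos": TCP position; "orientation": TCP orientation; "wrist_force": force on the tool from outside, world axes, zero at the start; "ft_torque": the same for the moment, N m; "finger_gap": finger opening in m.
Only numpy, scipy, OpenCV 4.12 (cv2) and the standard library are available. Lean on these libraries where they do the work, as an engineer would, in place of code of your own. Each camera call takes 0.05 s, during which the arm holds its last target. There are 200 camera calls.

## Task

Pack the orange carton and the green-lidded jar upright, side by side, down on the floor of the small blue tray and let go of them. Then take the white camera head on its telescoping stand so that your grip squeezes in the red release button on its side, pull it straight up past the first stop to the second stop (both tube sections fully out), and finish while still holding it up there, because it sinks back when let go. Leave the bottle, the white-lidded parts box and the small yellow carton where they are.

Things in the scene. Friction and masses are not known exactly. Their poses are not given: they have to be found in the camera images.
- tray: small open blue bin fixed to the bench, 76 mm (its x) by 128 mm (its y, the long side) outside and 36 mm high; inside 64 by 116 mm, walls 6 mm, floor 4 mm thick. Room for exactly the carton and the jar standing in a row along y (12 mm to spare in all, each way). Origin: centre of the underside, z up
- tray_in (a point): centre of the tray's inner floor, 4 mm above the bench, axes as the tray
- carton: upright orange cardboard carton of screws with a white band, 52 by 52 mm and 80 mm high, 0.17 to 0.35 kg, standing loose on the bench. Origin: centre of the underside, z up, x and y square to its sides
- jar: upright round jar, pale, with green lid and white label, 52 mm across all the way up and 80 mm high, 0.14 to 0.28 kg, standing loose on the bench. Origin: centre of the underside, z up
- stand: camera stand fixed to the bench: black foot disc 110 mm across, dark upright tube 28 mm across up to 100 mm. Origin: centre of the foot's underside; z up along the telescope; lens looks along -x; the red button is on the +y side and below it, 88 to 94 mm high, a steel keeper loop (30 mm wide, out to y 40 mm) that locks the closed telescope
- camera_head: white camera block on the telescope, 44 mm (x) by 36 mm (y) by 48 mm high, black lens out to 40 mm from the axis on -x; axes as the stand. Origin: centre of its underside, on the tube's axis, 106 mm above the bench closed, 226 mm fully out. Moves only straight up and down; with both sections about 0.36 kg plus 2.5 N friction; sinks back when let go
- release_face (a point): centre of the red release button's outer face, on the head's +y side, 26 mm above the head's underside. Button 24 mm wide, 32 mm high, 9 mm proud of the side: head and button measure 45 mm along y, 38 mm squeezed in. Grip the head from above, fingers closing along its y, one pad on the button
- release (a joint): button travel, 0 (out) to 0.007 m (fully in), pressed towards the head's -y; spring, about 5 N fully in, comes back out when let go. The telescope is locked shut (2 mm of play) by a hook on the button until it is pressed beyond about 0.004 m; press before pulling
- inner_tube (a joint): extension of the upper section, 0 (closed) to 0.060 m (its stop). It slides more easily, so it normally comes out first: its end is the first stop
- mid_tube (a joint): extension of the lower, thicker section, 0 (closed) to 0.060 m (its stop); it normally comes out second: when both are at 0.060 the head is 120 mm up, at the second stop
- bottle: bystander: white squeeze bottle, blue cap, orange label, 50 mm across, 150 mm high, loose. Origin: centre of the underside
- parts_box: bystander: pale grey parts box with white lid, 94 by 124 by 42 mm high, loose. Origin: centre of the underside
- nut_carton: bystander: small flat yellow carton with white band, 50 by 70 by 28 mm high, loose. Origin: centre of the underside
Things that resemble listed ones, but are neither listed nor needed, are in the scene too. There is more than one size of the stand; the job needs the smallest. Of the things that look like the jar, take the one that is farthest from the robot's base at the start.

How it is judged:
On the way, in this order (a step that is already met when the one before it is completed fails the run):
1. carton and jar both stand upright on the tray's floor, released, the telescope still closed (x of carton in the frame of tray_in between -0.01 and 0.01 m and y of carton in the frame of tray_in between -0.036 and 0.036 m and z of carton in the frame of tray_in between -0.005 and 0.006 m and angle between each of carton, jar's own z axis and vertical below 0.12 rad and contact force between the fingers and carton below 0.2 N and linear speed of each of carton, jar below 0.03 m/s and x of jar in the frame of tray_in between -0.01 and 0.01 m and y of jar in the frame of tray_in between -0.036 and 0.036 m and z of jar in the frame of tray_in between -0.005 and 0.006 m and contact force between the fingers and jar below 0.2 N and value of joint each of inner_tube, mid_tube below 0.01 m), for 0.2 s.
2. the red button is squeezed in with the telescope still closed (value of joint release above 0.004 m and value of joint each of inner_tube, mid_tube below 0.02 m), for 0.1 s.
3. the camera is drawn out to the first stop (value of joint any of inner_tube, mid_tube above 0.052 m), for 0.05 s.
At the end, for the whole second after the job is handed in: Both tube sections are out by more than 53 of 60 mm, the fingers hold the camera head (over 1.5 N of contact) and it is at rest (under 20 mm/s); the carton and the jar stand upright (within 0.12 rad) on the tray's floor, inside its walls, at rest and not touched by the fingers (x of carton in the frame of tray_in between -0.01 and 0.01 m and y of carton in the frame of tray_in between -0.036 and 0.036 m and z of carton in the frame of tray_in between -0.005 and 0.006 m and angle between each of carton, jar's own z axis and vertical below 0.12 rad and contact force between the fingers and carton below 0.2 N and linear speed of each of carton, jar below 0.03 m/s and x of jar in the frame of tray_in between -0.01 and 0.01 m and y of jar in the frame of tray_in between -0.036 and 0.036 m and z of jar in the frame of tray_in between -0.005 and 0.006 m and contact force between the fingers and jar below 0.2 N and value of joint each of inner_tube, mid_tube above 0.053 m and contact force between the fingers and camera_head above 1.5 N and linear speed of camera_head below 0.02 m/s); the arm keeps its last pose, push and grip.
It fails at once if the bottle is pushed (over 25 mm) or tipped (distance of bottle from where it was at the start of the episode above 0.025 m or angle between bottle's own z axis and vertical above 0.3 rad).
It fails at once if the parts box is pushed (over 25 mm) or tipped (distance of parts_box from where it was at the start of the episode above 0.025 m or angle between parts_box's own z axis and vertical above 0.3 rad).
It fails at once if the yellow carton is pushed (over 25 mm) or tipped (distance of nut_carton from where it was at the start of the episode above 0.025 m or angle between nut_carton's own z axis and vertical above 0.3 rad).
It also fails if it takes over 64 s, if anything falls off the work surface, if the arm or the gripper's body presses on something with over 40 N, if the wrist force passes 120 N, or if a joint passes its speed limit or range.

## Working session

There is one attempt and no reset: what is moved stays moved. The work goes in short steps, Python scripts to look and compute and a shell command to move; the robot and the scene stay as the last step left them, time stands still between calls to the robot, and variables do not carry over. Pictures are saved under pics/ and viewed, about 8 in all and at most 12, crops included, and the job is handed in when it is done.

```bash
mkdir -p pics; python3 - <<'E'
from workcell import env
import cv2
print(env.get_state())
for n in("top","side"):
    print(n,env.camera_params(n)); cv2.imwrite(f"pics/{n}0.png",cv2.resize(env.read_camera(n),(800,600),interpolation=cv2.INTER_CUBIC))
E
```

```text
{'clock': 0.0, 'joint_pos': array([-1.33260937e+00,  3.14002392e-01,  4.49679155e-02,  1.30362699e+00,
       -1.23890580e-05,  1.43116647e+00]), 'qvel': array([-0.00098698, -0.00043252,  0.00070202,  0.00027555,  0.00039011,
        0.00101857]), 'tau': array([ 1.53215897e-04, -4.80634582e+01,  2.98530364e+01,  1.94687967e-02,
       -2.21446123e-05,  6.42844668e-06]), 'tcp_pos': array([ 0.2119586 , -0.53393891,  0.23040324]), 'orientation': array([-9.31132509e-04,  9.82209379e-01,  1.87786757e-01, -5.21240947e-05]), 'wrist_force': array([ 0.16232796,  0.32608631, -0.40767387]), 'ft_torque': array([-0.00984949,  0.0240174 ,  0.00540314]), 'finger_gap': 0.08501963051678856}
top {'fx': 406.63856797278663, 'fy': 406.63856797278663, 'cx': 281.3004841939614, 'cy': 206.85569603054216, 'k1': 0.017003915129847346, 'view': array([[ 0.01875611, -0.99932646, -0.03154092, -0.03384642],
       [ 0.98440405,  0.01293858,  0.17544589, -0.55527408],
       [-0.17491963, -0.0343397 ,  0.98398369, -0.84899955],
       [ 0.        ,  0.        ,  0.        ,  1.        ]])}
side {'fx': 456.2045246682955, 'fy': 456.2045246682955, 'cx': 278.6068044000677, 'cy': 208.3162393211829, 'k1': 0.037123737637702985, 'view': array([[-0.75212169, -0.65872576,  0.01983253,  0.38261175],
       [ 0.37470141, -0.40268394,  0.83513142, -0.2927669 ],
       [-0.54213634,  0.63555174,  0.5496928 , -0.98026213],
       [ 0.        ,  0.        ,  0.        ,  1.        ]])}
```

View pics/top0.png

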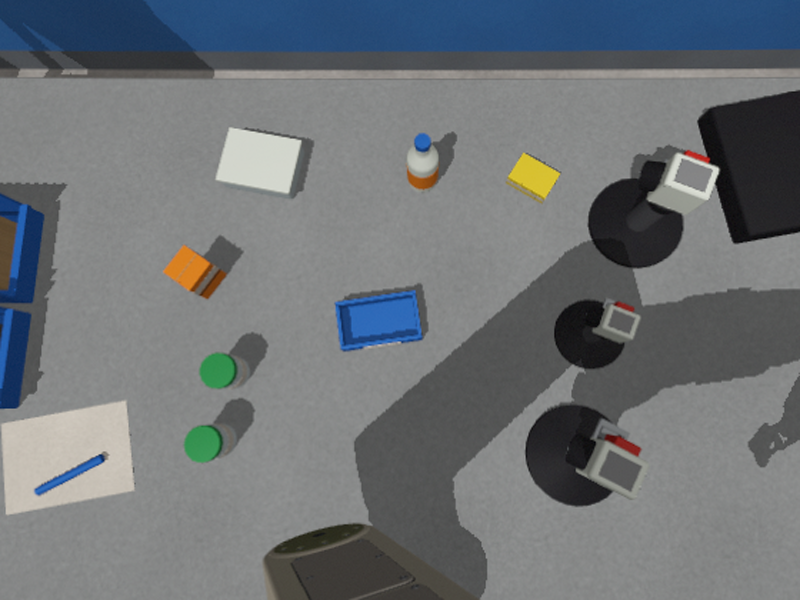

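View pics/side0.png

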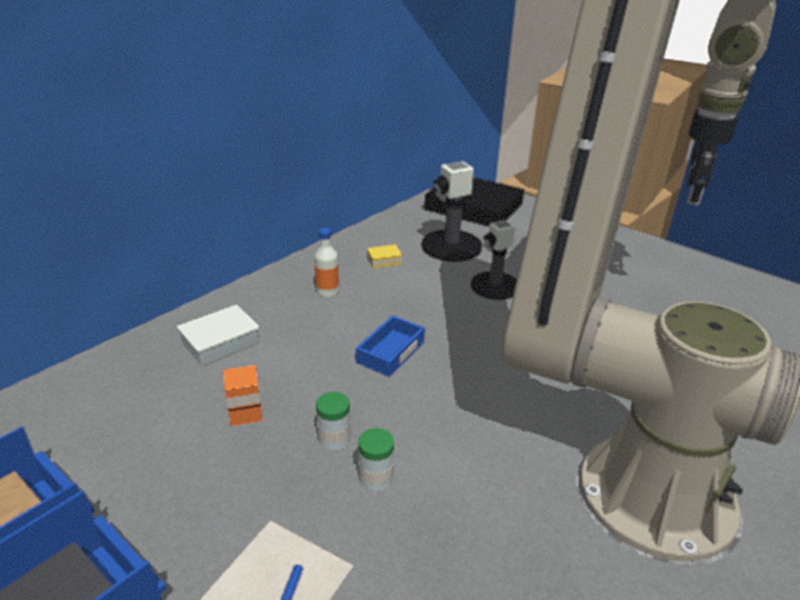

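The top view shows the carton at (195,272), the far jar at (219,371), the tray at (379,320) and the smallest stand at (600,330). The far jar is the one I need. I'll enlarge these four areas in both views.

```bash
cat > h.py <<'E'
import numpy as np,cv2
from workcell import env
def proj(n,P):
    c=env.camera_params(n);p=np.atleast_2d(P)@c["view"][:3,:3].T+c["view"][:3,3]
    s=np.c_[p[:,0]/-p[:,2],-p[:,1]/-p[:,2]];s=s*(1+c["k1"]*(s**2).sum(1,keepdims=True))
    return s*[c["fx"],c["fy"]]+[c["cx"],c["cy"]]
def unproj(n,uv,z):
    c=env.camera_params(n);K=np.array([[c["fx"],0,c["cx"]],[0,c["fy"],c["cy"]],[0,0,1]])
    s=cv2.undistortPoints(np.array(uv,float).reshape(-1,1,2),K,np.array([c["k1"],0,0,0,0]))[:,0]
    R=c["view"][:3,:3];t=c["view"][:3,3];d=np.c_[s[:,0],-s[:,1],-np.ones(len(s))]@R;o=-R.T@t
    return o+d*((z-o[2])/d[:,2])[:,None]
def mosaic(fn,tiles,imgs,k=5):
    r=[cv2.resize(imgs[n][y:y+60,x:x+80],None,fx=k,fy=k,interpolation=cv2.INTER_CUBIC) for n,x,y in tiles]
    cv2.imwrite(fn,np.vstack([np.hstack(r[:2]),np.hstack(r[2:])]))
E
python3 - <<'E'
from h import *
im={n:env.read_camera(n) for n in("top","side")}
np.savez("im0.npz",**im)
mosaic("pics/t1.png",[("top",100,160),("top",125,235),("top",225,195),("top",385,203)],im)
mosaic("pics/s1.png",[("side",130,245),("side",195,265),("side",235,212),("side",310,150)],im)
E
```

```text
(no output)
```

View pics/t1.png

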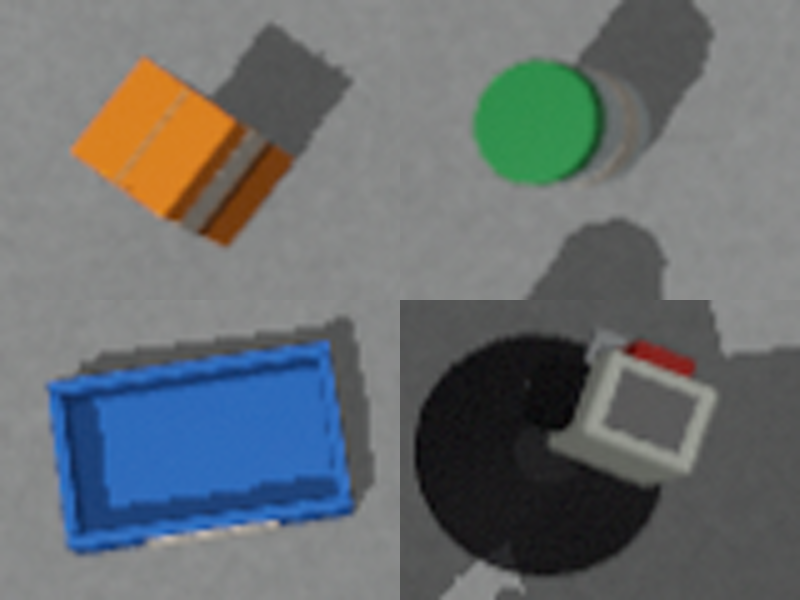

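View pics/s1.png

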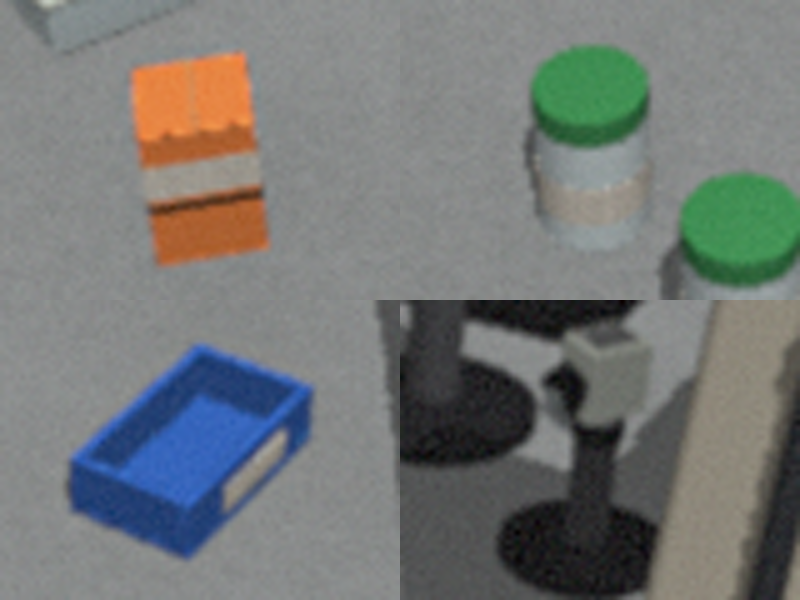

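```bash
cat > fit.py <<'E'
from h import *
from scipy.optimize import least_squares
T=lambda o,pts:np.array(o)+(np.array(pts)+.5)/5-.5
def fit(obs,loc,x0):
    # obs: list of (cam, uv Nx2, local pts Nx3)
    def W(p,L):
        c,s=np.cos(p[2]),np.sin(p[2]);L=np.array(L,float)
        return np.c_[p[0]+c*L[:,0]-s*L[:,1],p[1]+s*L[:,0]+c*L[:,1],L[:,2]]
    f=lambda p:np.concatenate([(proj(n,W(p,L))-uv).ravel() for n,uv,L in obs])
    r=least_squares(f,x0,x_scale=[.01,.01,.1]);return r.x,np.round(r.fun.reshape(-1,2),1).tolist()
E
python3 - <<'E'
from fit import *
sq=lambda a,b,z:[[a,b,z],[a,-b,z],[-a,-b,z],[-a,b,z]]
h=.026
# carton, order around: top view: up, right, bottom, left
tc=T((100,160),[[145,57],[241,121],[168,216],[70,152],[293,155],[228,246]])
L=sq(h,h,.08); Lt=L+[[h,-h,0],[-h,-h,0]]
sc=T((130,245),[[131,70],[245,53],[258,128],[143,140],[268,248],[158,265]])
g=unproj("top",tc[:4],.08);c=g.mean(0);print("c top",g[:,:2].round(4).tolist(),c)
gs=unproj("side",sc[:4],.08);print("c side",gs[:,:2].round(4).tolist(),gs.mean(0))
print("c fit top",fit([("top",tc,Lt)],0,[c[0],c[1],np.arctan2(*(g[0]-g[3])[[1,0]])]))
j=T((125,235),[[137,122]]);js=T((195,265),[[190,87]])
print("jar",unproj("top",j,.08),unproj("side",js,.08))
j2=np.array([[204*.7,443*.7]]);print("jar other",unproj("top",j2,.08))
tt=T((225,195),[[48,82],[328,40],[353,212],[72,252]]);g=unproj("top",tt,.036)
print("tray",g[:,:2].round(4).tolist(),g.mean(0),fit([("top",tt,[[.038,.064,.036],[.038,-.064,.036],[-.038,-.064,.036],[-.038,.064,.036]])],0,[g.mean(0)[0],g.mean(0)[1],0.15]))
ts=T((235,212),[[200,45],[313,88],[190,208],[70,163]]);print("tray side",unproj("side",ts,.036)[:,:2].round(4).tolist(),unproj("side",ts,.036).mean(0))
print("foot",unproj("top",T((385,203),[[138,156]]),.01))
th=T((385,203),[[208,47],[318,92],[290,174],[183,132]]);g=unproj("top",th,.154)
print("head",g[:,:2].round(4).tolist(),g.mean(0))
print("head fit",fit([("top",th,[[-.022,.018,.154],[.022,.018,.154],[.022,-.018,.154],[-.022,-.018,.154]])],0,[g.mean(0)[0],g.mean(0)[1],-2]))
E
```

```text
c top [[0.6253, 0.309], [0.5971, 0.2646], [0.5548, 0.2931], [0.5825, 0.3382]] [0.58993628 0.30123515 0.08      ]
c side [[0.6221, 0.3112], [0.5929, 0.2675], [0.5458, 0.2974], [0.5775, 0.3372]] [0.58455577 0.30333403 0.08      ]
c fit top (array([ 0.59046718,  0.30215255, -0.57332782]), [[-0.3, -0.5], [-0.7, -0.5], [-0.6, 0.1], [0.1, -0.1], [1.0, 0.6], [0.7, 0.4]])
jar [[0.43548673 0.24322895 0.08      ]] [[0.43108037 0.24601777 0.08      ]]
jar other [[0.33126152 0.25421336 0.08      ]]
tray [[0.5472, 0.081], [0.5679, -0.0443], [0.4908, -0.0565], [0.4712, 0.0673]] [0.51927407 0.01186917 0.036     ] (array([0.51926243, 0.01186391, 0.16229428]), [[-0.1, 0.3], [0.4, 0.4], [0.4, -0.6], [-0.7, -0.1]])
tray side [[0.5622, -0.0428], [0.4889, -0.0542], [0.469, 0.0698], [0.5404, 0.0847]] [0.5151173  0.01436975 0.036     ]
foot [[ 0.50490871 -0.3193983   0.01      ]]
head [[0.5306, -0.3062], [0.5139, -0.3467], [0.4824, -0.3346], [0.4978, -0.2954]] [ 0.50616713 -0.32073403  0.154     ]
head fit (array([ 0.5061795 , -0.32073385, -1.93663828]), [[0.2, -0.1], [0.5, -0.6], [0.1, 0.5], [-0.9, 0.3]])
```

Both views agree on the objects: far jar at about (0.43,0.24), carton at about (0.587,0.303), tray at about (0.517,0.013) with yaw 0.162, and head at about (0.504,-0.320) with yaw -1.937. The cameras do differ by 4–5 mm, so I'll check that against the TCP later. First I'll lift and turn the tool.

```bash
cat > go.py <<'E'
import sys,numpy as np
from workcell import env
from scipy.spatial.transform import Rotation as R
def show(X=None,Y=None,Z=None,psi=None):
    s=env.get_state();q=s["orientation"];r=R.from_quat([q[1],q[2],q[3],q[0]])
    m=r.as_matrix();p=np.arctan2(m[1,0],m[0,0])
    print("t%.1f tcp"%s["clock"],s["tcp_pos"].round(4),"psi %.3f"%p,"tilt",m[:2,2].round(3),"gap %.1f"%(s["finger_gap"]*1e3),"F",s["wrist_force"].round(1),"q",s["joint_pos"].round(2))
    if X is not None:
        d=np.array([X,Y,Z])-s["tcp_pos"]
        a=p if psi is None else psi
        c,sn=np.cos(a),np.sin(a)
        print("delta mm (axes at psi %.3f):"%a,(1e3*np.array([c*d[0]+sn*d[1],sn*d[0]-c*d[1],-d[2]])).round(1),"turn z %.3f"%(p-a))
if __name__=="__main__": show(*map(float,sys.argv[1:]))
E
R='{"fingers":85,"delta_pos":[0,0,-11],"angular":[0,0,-0.146]}'
python3 -m pendant '[{"fingers":85,"delta_pos":[0,0,-11],"angular":[0,0,-0.146]},{"fingers":85,"delta_pos":[0,0,-11],"angular":[0,0,-0.146]},{"fingers":85,"delta_pos":[0,0,-11],"angular":[0,0,-0.146]},{"fingers":85,"delta_pos":[0,0,-11],"angular":[0,0,-0.146]},{"fingers":85,"delta_pos":[0,0,-11],"angular":[0,0,-0.146]},{"fingers":85,"delta_pos":[0,0,-11],"angular":[0,0,-0.146]},{"fingers":85,"delta_pos":[0,0,-11],"angular":[0,0,-0.146]},{"fingers":85,"delta_pos":[0,0,-11],"angular":[0,0,-0.146]},{"fingers":85,"delta_pos":[0,0,-11],"angular":[0,0,-0.146]},{"fingers":85,"delta_pos":[0,0,-11],"angular":[0,0,-0.146]},{"fingers":85,"delta_pos":[0,0,-11],"angular":[0,0,-0.146]},{"fingers":85,"delta_pos":[0,0,-11],"angular":[0,0,-0.146]}]' 30
python3 -m pendant '[{"fingers":85,"delta_pos":[0,0,0],"angular":[0,0,-0.146]},{"fingers":85,"delta_pos":[0,0,0],"angular":[0,0,-0.146]},{"fingers":85,"delta_pos":[0,0,0],"angular":[0,0,-0.146]},{"fingers":85,"delta_pos":[0,0,0],"angular":[0,0,0]}]'
python3 go.py .587 .3025 .36 2.569
```

```text
clock: 1.4
tcp_pos: [0.2121, -0.5344, 0.3635]
orientation: [-0.0, 0.482, 0.876, 0.0]
wrist_force: [-0.6, -0.9, 0.1]
finger_gap: 0.0848
clock: 1.8
tcp_pos: [0.2121, -0.5344, 0.3631]
orientation: [-0.0, 0.283, 0.959, 0.0]
wrist_force: [0.6, -0.1, -0.3]
finger_gap: 0.0853
t1.8 tcp [ 0.2121 -0.5344  0.3631] psi 2.568 tilt [-0.  0.] gap 85.3 F [ 0.6 -0.1 -0.3] q [-1.33  0.32  0.38  1.63 -0.   -0.76]
delta mm (axes at psi 2.569): [138.4 906.6   3.1] turn z -0.001
```

```bash

python3 -m pendant '[{"fingers":85,"delta_pos":[5.8,37.8,0],"angular":[0,0,0]},{"fingers":85,"delta_pos":[5.8,37.8,0],"angular":[0,0,0]},{"fingers":85,"delta_pos":[5.8,37.8,0],"angular":[0,0,0]},{"fingers":85,"delta_pos":[5.8,37.8,0],"angular":[0,0,0]},{"fingers":85,"delta_pos":[5.8,37.8,0],"angular":[0,0,0]},{"fingers":85,"delta_pos":[5.8,37.8,0],"angular":[0,0,0]},{"fingers":85,"delta_pos":[5.8,37.8,0],"angular":[0,0,0]},{"fingers":85,"delta_pos":[5.8,37.8,0],"angular":[0,0,0]},{"fingers":85,"delta_pos":[5.8,37.8,0],"angular":[0,0,0]},{"fingers":85,"delta_pos":[5.8,37.8,0],"angular":[0,0,0]},{"fingers":85,"delta_pos":[5.8,37.8,0],"angular":[0,0,0]},{"fingers":85,"delta_pos":[5.8,37.8,0],"angular":[0,0,0]}]'
python3 -m pendant '[{"fingers":85,"delta_pos":[5.8,37.8,10],"angular":[0,0,0]},{"fingers":85,"delta_pos":[5.8,37.8,20],"angular":[0,0,0]},{"fingers":85,"delta_pos":[5.8,37.8,20],"angular":[0,0,0]},{"fingers":85,"delta_pos":[5.8,37.8,20],"angular":[0,0,0]},{"fingers":85,"delta_pos":[5.8,37.8,20],"angular":[0,0,0]},{"fingers":85,"delta_pos":[5.8,37.8,20],"angular":[0,0,0]},{"fingers":85,"delta_pos":[5.8,37.8,20],"angular":[0,0,0]},{"fingers":85,"delta_pos":[5.8,37.8,20],"angular":[0,0,0]},{"fingers":85,"delta_pos":[5.8,37.8,20],"angular":[0,0,0]},{"fingers":85,"delta_pos":[5.8,37.8,20],"angular":[0,0,0]},{"fingers":85,"delta_pos":[5.8,37.8,20],"angular":[0,0,0]},{"fingers":85,"delta_pos":[5.8,37.8,20],"angular":[0,0,0]}]'
python3 -m pendant '[{"fingers":85,"delta_pos":[0,0,0],"angular":[0,0,0]}]'
python3 - <<'E'
from h import *
import go
go.show(.587,.3025,.04,2.569)
im={n:env.read_camera(n) for n in("top","side")}
s=env.get_state()["tcp_pos"]
for n in im:
    u=proj(n,s)[0];print(n,u)
    x,y=(u-[70,52]).astype(int).clip(0);print(x,y)
    t=cv2.resize(im[n][y:y+105,x:x+140],None,fx=4,fy=4,interpolation=cv2.INTER_CUBIC)
    im[n]=t
cv2.imwrite("pics/g1.png",cv2.resize(np.vstack([im["top"][:300],im["side"][60:360]]),None,fx=1,fy=1))
E
```

```text
clock: 3.0
tcp_pos: [0.4001, -0.1142, 0.3634]
orientation: [0.0, 0.285, 0.959, -0.0]
wrist_force: [0.5, -0.3, 0.3]
finger_gap: 0.0852
clock: 4.2
tcp_pos: [0.588, 0.3045, 0.1322]
orientation: [-0.0, 0.285, 0.959, -0.0]
wrist_force: [0.2, -0.1, 1.6]
finger_gap: 0.085
clock: 4.3
tcp_pos: [0.5868, 0.3062, 0.1282]
orientation: [-0.002, 0.283, 0.959, -0.001]
wrist_force: [-0.7, 0.1, 0.0]
finger_gap: 0.0849
t4.3 tcp [0.5868 0.3062 0.1282] psi 2.568 tilt [-0.005 -0.001] gap 84.9 F [-0.7  0.1  0. ] q [0.36 0.53 0.12 1.17 0.   0.93]
delta mm (axes at psi 2.569): [-2.2 -3.  88.2] turn z -0.001
top [119.62003442 182.68399348]
49 130
side [165.33624237 245.9883174 ]
95 193
```

View pics/g1.png

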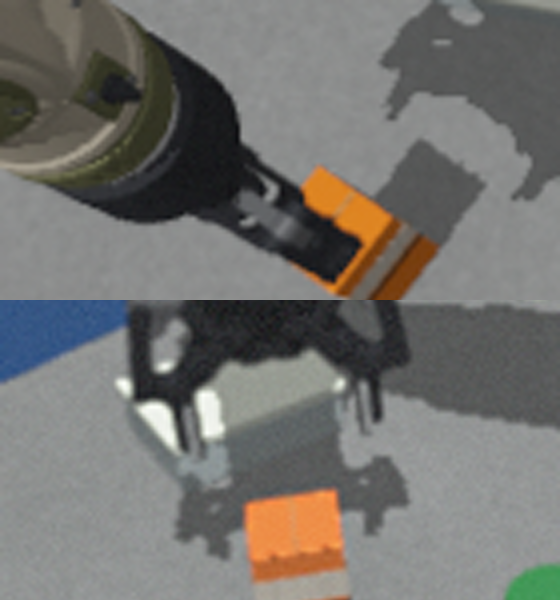

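```bash

python3 -m pendant '[{"fingers":85,"delta_pos":[-2.2,-3,16],"angular":[0,0,0]},{"fingers":85,"delta_pos":[0,0,20],"angular":[0,0,0]},{"fingers":85,"delta_pos":[0,0,20],"angular":[0,0,0]},{"fingers":85,"delta_pos":[0,0,18],"angular":[0,0,0]},{"fingers":85,"delta_pos":[0,0,12],"angular":[0,0,0]},{"fingers":40,"delta_pos":[0,0,0],"angular":[0,0,0]},{"fingers":40,"delta_pos":[0,0,0],"angular":[0,0,0]},{"fingers":40,"delta_pos":[0,0,0],"angular":[0,0,0]},{"fingers":40,"delta_pos":[0,0,0],"angular":[0,0,0]},{"fingers":40,"delta_pos":[0,0,0],"angular":[0,0,0]},{"fingers":40,"delta_pos":[0,0,0],"angular":[0,0,0]},{"fingers":40,"delta_pos":[0,0,0],"angular":[0,0,0]}]' 30
python3 go.py
```

```text
clock: 5.6
tcp_pos: [0.5895, 0.2998, 0.0493]
orientation: [0.002, 0.283, 0.959, 0.001]
wrist_force: [1.5, -0.0, 6.4]
finger_gap: 0.0519
t5.6 tcp [0.5895 0.2998 0.0493] psi 2.568 tilt [0.004 0.001] gap 51.9 F [ 1.5 -0.   6.4] q [ 0.35  0.57 -0.01  0.99 -0.    0.92]
```

```bash

python3 -m pendant '[{"fingers":40,"delta_pos":[0,0,-10],"angular":[0,0,0]},{"fingers":40,"delta_pos":[0,0,-20],"angular":[0,0,0]},{"fingers":40,"delta_pos":[0,0,-20],"angular":[0,0,0.1]},{"fingers":40,"delta_pos":[0,0,-10],"angular":[0,0,0.1]},{"fingers":40,"delta_pos":[0,0,0],"angular":[0,0,0.11]},{"fingers":40,"delta_pos":[0,0,0],"angular":[0,0,0.11]},{"fingers":40,"delta_pos":[0,0,0],"angular":[0,0,0.11]},{"fingers":40,"delta_pos":[0,0,0],"angular":[0,0,0.11]},{"fingers":40,"delta_pos":[0,0,0],"angular":[0,0,0.1]},{"fingers":40,"delta_pos":[0,0,0],"angular":[0,0,0.095]},{"fingers":40,"delta_pos":[0,0,0],"angular":[0,0,0]},{"fingers":40,"delta_pos":[0,0,0],"angular":[0,0,0]}]' 30
python3 go.py .5217 -.0156 .105 1.733
```

```text
clock: 6.8
tcp_pos: [0.5873, 0.299, 0.1069]
orientation: [-0.0, 0.647, 0.763, -0.001]
wrist_force: [-0.3, 0.1, -2.8]
finger_gap: 0.0517
t6.8 tcp [0.5873 0.299  0.1069] psi 1.735 tilt [-0.001 -0.001] gap 51.7 F [-0.3  0.1 -2.8] q [ 0.35  0.53  0.07  1.11 -0.    1.76]
delta mm (axes at psi 1.733): [-299.9 -115.5    1.9] turn z 0.002
```

```bash

python3 -m pendant '[{"fingers":40,"delta_pos":[-20,-7.5,0],"angular":[0,0,0]},{"fingers":40,"delta_pos":[-30,-11.5,0],"angular":[0,0,0]},{"fingers":40,"delta_pos":[-35,-13.5,0],"angular":[0,0,0]},{"fingers":40,"delta_pos":[-35,-13.5,0],"angular":[0,0,0]},{"fingers":40,"delta_pos":[-35,-13.5,0],"angular":[0,0,0]},{"fingers":40,"delta_pos":[-35,-13.5,0],"angular":[0,0,0]},{"fingers":40,"delta_pos":[-35,-13.5,0],"angular":[0,0,0]},{"fingers":40,"delta_pos":[-35,-13.5,0],"angular":[0,0,0]},{"fingers":40,"delta_pos":[-25,-9.5,0],"angular":[0,0,0]},{"fingers":40,"delta_pos":[-14.9,-6,2],"angular":[0,0,0.002]},{"fingers":40,"delta_pos":[0,0,0],"angular":[0,0,0]},{"fingers":40,"delta_pos":[0,0,0],"angular":[0,0,0]}]' 30
python3 - <<'E'
from h import *
import go
go.show(.5217,-.0156,.105,1.733)
im={n:env.read_camera(n) for n in("top","side")}
a=cv2.resize(im["top"][170:270,205:305],None,fx=4,fy=4,interpolation=cv2.INTER_CUBIC)
b=cv2.resize(im["side"][170:270,220:320],None,fx=4,fy=4,interpolation=cv2.INTER_CUBIC)
cv2.imwrite("pics/c2.png",np.hstack([a,b]))
E
```

```text
clock: 8.0
tcp_pos: [0.5221, -0.0154, 0.1054]
orientation: [-0.0, 0.648, 0.761, 0.0]
wrist_force: [0.5, -0.6, -3.5]
finger_gap: 0.0516
t8.0 tcp [ 0.5221 -0.0154  0.1054] psi 1.731 tilt [-0.  0.] gap 51.6 F [ 0.5 -0.6 -3.5] q [-0.18  0.29 -0.31  0.97  0.    1.23]
delta mm (axes at psi 1.733): [-0.2 -0.5  0.4] turn z -0.002
```

View pics/c2.png

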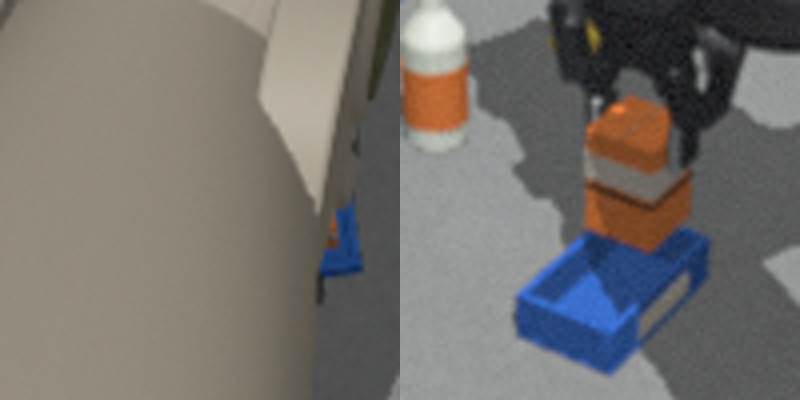

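```bash
python3 - <<'E'
from h import *
uv=[[266.2,228],[282,232.3],[293,225.5]]
c,s=np.cos(.162),np.sin(.162);Rt=np.array([[c,s],[-s,c]])
for z in(.054,.058):
    g=unproj("side",uv,z)[:,:2];m=(g[0]+g[2])/2
    print(z,g.round(4).tolist(),m,"tray frame(side) mm",(Rt@(m-[.5151,.0144])*1e3).round(1),"edges",np.linalg.norm(np.diff(g,axis=0),axis=1))
    e=g[2]-g[1];print("edge ang",np.arctan2(e[1],e[0]))
# top edges of carton tile: (585,132) left, (625,97)back,(672,115) right,(648,170)front
E
```

```text
0.054 [[0.5387, 0.0182], [0.4946, 0.004], [0.493, -0.04]] [ 0.51588146 -0.01092272] tray frame(side) mm [ -3.3 -25.1] edges [0.04633925 0.04400496]
edge ang -1.6073357473271614
0.058 [[0.535, 0.0223], [0.4911, 0.0081], [0.4895, -0.0356]] [ 0.51227997 -0.00666601] tray frame(side) mm [ -6.2 -20.3] edges [0.04608244 0.04376108]
edge ang -1.607335747327165
```

```bash
cat > ov.py <<'E'
from h import *
def box(o,yaw,a,b,z0,z1):
    c,s=np.cos(yaw),np.sin(yaw)
    P=[(x*a,y*b) for x,y in((1,1),(1,-1),(-1,-1),(-1,1))]
    return np.array([[o[0]+c*x-s*y,o[1]+s*x+c*y,z] for z in(z0,z1) for x,y in P])
def wire(img,n,B,x0,y0,k,col):
    p=((proj(n,B)-[x0,y0]+.5)*k-.5)
    for i,j in [(0,1),(1,2),(2,3),(3,0),(4,5),(5,6),(6,7),(7,4),(0,4),(1,5),(2,6),(3,7)]:
        cv2.line(img,tuple((p[i]*16).astype(int)),tuple((p[j]*16).astype(int)),col,1,cv2.LINE_AA,4)
E
python3 - <<'E'
from ov import *
im=env.read_camera("side");x0,y0,k=240,185,8
a=cv2.resize(im[y0:y0+75,x0:x0+100],None,fx=k,fy=k,interpolation=cv2.INTER_CUBIC)
wire(a,"side",box([.5221,-.0154],.160,.026,.026,.057,.137),x0,y0,k,(255,255,0))
wire(a,"side",box([.5151,.0144],.162,.038,.064,0,.036),x0,y0,k,(0,255,0))
cv2.imwrite("pics/ov.png",a)
E
```

```text
(no output)
```

View pics/ov.png

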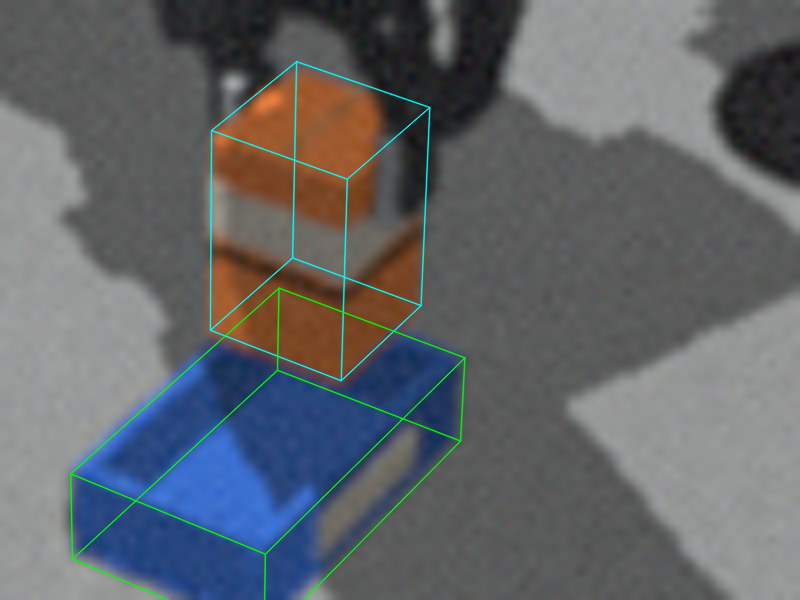

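```bash

python3 -m pendant '[{"fingers":40,"delta_pos":[0,-1.8,0],"angular":[0,0,0]},{"fingers":40,"delta_pos":[0,0,10],"angular":[0,0,0]},{"fingers":40,"delta_pos":[0,0,8],"angular":[0,0,0]},{"fingers":40,"delta_pos":[0,0,5],"angular":[0,0,0]},{"fingers":40,"delta_pos":[0,0,5],"angular":[0,0,0]},{"fingers":40,"delta_pos":[0,0,0],"angular":[0,0,0]}]' 30
python3 go.py .5203 -.0156 .054 1.733
```

```text
clock: 8.75
tcp_pos: [0.5198, -0.0155, 0.0762]
orientation: [-0.001, 0.648, 0.761, -0.0]
wrist_force: [0.2, -0.1, -3.3]
finger_gap: 0.0516
t8.8 tcp [ 0.5198 -0.0155  0.0762] psi 1.731 tilt [-0.002  0.   ] gap 51.6 F [ 0.2 -0.1 -3.3] q [-0.18  0.31 -0.36  0.9  -0.    1.23]
delta mm (axes at psi 1.733): [-0.2  0.5 22.2] turn z -0.002
```

No contact, and the bottom is below the rim. I'll lower it to the floor in small steps.

```bash

python3 -m pendant '[{"fingers":40,"delta_pos":[0,0,5],"angular":[0,0,0]},{"fingers":40,"delta_pos":[0,0,5],"angular":[0,0,0]},{"fingers":40,"delta_pos":[0,0,5],"angular":[0,0,0]},{"fingers":40,"delta_pos":[0,0,3],"angular":[0,0,0]},{"fingers":40,"delta_pos":[0,0,0],"angular":[0,0,0]}]' 30
python3 go.py
python3 -m pendant '[{"fingers":40,"delta_pos":[0,0,1.5],"angular":[0,0,0]},{"fingers":40,"delta_pos":[0,0,1.5],"angular":[0,0,0]},{"fingers":40,"delta_pos":[0,0,0],"angular":[0,0,0]}]' 30
python3 go.py
```

```text
clock: 9.25
tcp_pos: [0.5201, -0.0156, 0.0587]
orientation: [-0.0, 0.648, 0.761, -0.0]
wrist_force: [0.3, -0.1, -3.7]
finger_gap: 0.0512
t9.2 tcp [ 0.5201 -0.0156  0.0587] psi 1.731 tilt [-0.001  0.   ] gap 51.2 F [ 0.3 -0.1 -3.7] q [-0.18  0.33 -0.38  0.86 -0.    1.23]
clock: 9.55
tcp_pos: [0.5205, -0.0157, 0.0562]
orientation: [0.0, 0.648, 0.761, -0.0]
wrist_force: [-0.1, -0.6, -3.6]
finger_gap: 0.0511
t9.6 tcp [ 0.5205 -0.0157  0.0562] psi 1.731 tilt [-0. -0.] gap 51.1 F [-0.1 -0.6 -3.6] q [-0.18  0.33 -0.38  0.86 -0.    1.23]
```

```bash

python3 -m pendant '[{"fingers":40,"delta_pos":[0,0,1.5],"angular":[0,0,0]},{"fingers":40,"delta_pos":[0,0,0.7],"angular":[0,0,0]},{"fingers":40,"delta_pos":[0,0,0],"angular":[0,0,0]}]' 30
python3 -m pendant '[{"fingers":40,"delta_pos":[0,0,1.5],"angular":[0,0,0]},{"fingers":40,"delta_pos":[0,0,0.5],"angular":[0,0,0]},{"fingers":40,"delta_pos":[0,0,0],"angular":[0,0,0]}]' 30
python3 go.py
```

```text
clock: 9.85
tcp_pos: [0.5204, -0.0156, 0.054]
orientation: [-0.0, 0.648, 0.761, -0.0]
wrist_force: [-0.8, -0.3, -3.5]
finger_gap: 0.0517
clock: 10.15
tcp_pos: [0.5207, -0.0157, 0.0533]
orientation: [0.0, 0.648, 0.761, 0.0]
wrist_force: [-2.2, 1.4, 6.8]
finger_gap: 0.0516
t10.2 tcp [ 0.5207 -0.0157  0.0533] psi 1.731 tilt [ 0.001 -0.   ] gap 51.6 F [-2.2  1.4  6.8] q [-0.18  0.33 -0.39  0.85 -0.    1.23]
```

```bash

python3 -m pendant '[{"fingers":85,"delta_pos":[0,0,0],"angular":[0,0,0]},{"fingers":85,"delta_pos":[0,0,0],"angular":[0,0,0]},{"fingers":85,"delta_pos":[0,0,0],"angular":[0,0,0]},{"fingers":85,"delta_pos":[0,0,0],"angular":[0,0,0]},{"fingers":85,"delta_pos":[0,0,-10],"angular":[0,0,0]},{"fingers":85,"delta_pos":[0,0,-20],"angular":[0,0,0]},{"fingers":85,"delta_pos":[0,0,-30],"angular":[0,0,0]},{"fingers":85,"delta_pos":[0,0,-30],"angular":[0,0,0]},{"fingers":85,"delta_pos":[0,0,0],"angular":[0,0,0]}]' 30
python3 go.py .432 .2455 .14
```

```text
clock: 11.05
tcp_pos: [0.5235, -0.0161, 0.147]
orientation: [0.004, 0.648, 0.761, 0.002]
wrist_force: [0.1, -0.2, 0.6]
finger_gap: 0.0846
t11.1 tcp [ 0.5235 -0.0161  0.147 ] psi 1.731 tilt [ 0.008 -0.002] gap 84.6 F [ 0.1 -0.2  0.6] q [-0.18  0.25 -0.25  1.06 -0.    1.23]
delta mm (axes at psi 1.731): [272.9 -48.6   7. ] turn z 0.000
```

```bash

python3 -m pendant '[{"fingers":85,"delta_pos":[20,-3.5,0],"angular":[0,0,0]},{"fingers":85,"delta_pos":[35,-6,0],"angular":[0,0,0]},{"fingers":85,"delta_pos":[35,-6,0],"angular":[0,0,0]},{"fingers":85,"delta_pos":[35,-6,0],"angular":[0,0,0]},{"fingers":85,"delta_pos":[35,-6,0],"angular":[0,0,0]},{"fingers":85,"delta_pos":[35,-6,0],"angular":[0,0,0]},{"fingers":85,"delta_pos":[35,-6,0],"angular":[0,0,0]},{"fingers":85,"delta_pos":[25,-4.5,0],"angular":[0,0,0]},{"fingers":85,"delta_pos":[18,-3,7],"angular":[0,0,0]},{"fingers":85,"delta_pos":[0,0,0],"angular":[0,0,0]},{"fingers":85,"delta_pos":[0,0,0],"angular":[0,0,0]}]' 30
python3 - <<'E'
from ov import *
import go
go.show(.432,.2455,.042)
im=env.read_camera("side")
K=4
a=cv2.resize(im[205:280,235:335],None,fx=K,fy=K,interpolation=cv2.INTER_CUBIC)
wire(a,"side",box([.5151,.0144],.162,.038,.064,0,.036),235,205,K,(0,255,0))
b=cv2.resize(im[255:330,185:285],None,fx=K,fy=K,interpolation=cv2.INTER_CUBIC)
t=cv2.resize(env.read_camera("top")[190:265,210:310],None,fx=K,fy=K,interpolation=cv2.INTER_CUBIC)
cv2.imwrite("pics/j1.png",np.vstack([np.hstack([a,b]),np.hstack([t,t])]))
E
```

```text
clock: 12.15
tcp_pos: [0.4302, 0.2463, 0.1349]
orientation: [0.0, 0.648, 0.762, -0.0]
wrist_force: [0.8, -0.8, 0.0]
finger_gap: 0.0843
t12.2 tcp [0.4302 0.2463 0.1349] psi 1.732 tilt [-0.001 -0.001] gap 84.3 F [ 0.8 -0.8  0. ] q [ 0.36  0.21 -0.33  1.03 -0.    1.77]
delta mm (axes at psi 1.732): [-1.1  1.6 92.9] turn z 0.000
```

View pics/j1.png

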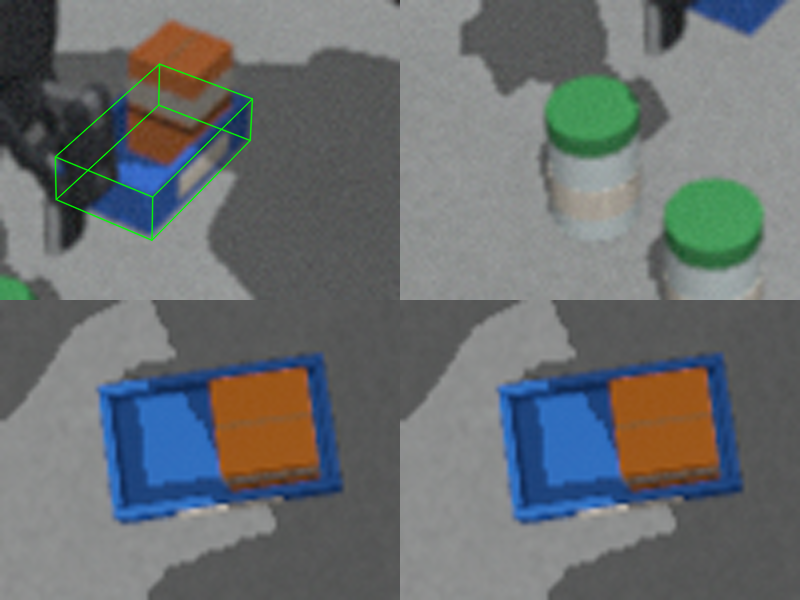

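```bash
python3 - <<'E'
from h import *
T=lambda p:np.array([210,190])+(np.array(p)+.5)/4-.5
g=unproj("top",T([[209,81],[308,68],[320,167],[222,178]]),.084)[:,:2]
t=unproj("top",T([[99,87],[322,54],[342,189],[118,222]]),.036)[:,:2]
c,s=np.cos(.162),np.sin(.162);Rt=np.array([[c,s],[-s,c]])
print(g.mean(0),t.mean(0),(Rt@(g.mean(0)-t.mean(0))*1e3).round(1),np.linalg.norm(np.diff(g,axis=0),axis=1))
E
for z in .135; do python3 - <<'E'
from h import *
print(proj("side",[[.43+.055*.987,.2455+.055*.16,.15],[.43-.055*.987,.2455-.055*.16,.15],[.432,.2455,.08],[.432,.2455,0]]))
E
done
```

```text
[ 0.52023909 -0.01515965] [0.51876326 0.01177031] [ -2.9 -26.8] [0.05289382 0.05306025 0.05167299]
[[211.76710568 248.75674635]
 [253.20511367 266.89472353]
 [232.47993683 281.69038128]
 [233.67703457 307.55322922]]
```

```bash

python3 -m pendant '[{"fingers":85,"delta_pos":[-2.2,2.8,16],"angular":[0,0,0]},{"fingers":85,"delta_pos":[0,0,20],"angular":[0,0,0]},{"fingers":85,"delta_pos":[0,0,20],"angular":[0,0,0]},{"fingers":85,"delta_pos":[0,0,20],"angular":[0,0,0]},{"fingers":85,"delta_pos":[0,0,11],"angular":[0,0,0]},{"fingers":85,"delta_pos":[0,0,0],"angular":[0,0,0]},{"fingers":40,"delta_pos":[0,0,0],"angular":[0,0,0]},{"fingers":40,"delta_pos":[0,0,0],"angular":[0,0,0]},{"fingers":40,"delta_pos":[0,0,0],"angular":[0,0,0]},{"fingers":40,"delta_pos":[0,0,0],"angular":[0,0,0]},{"fingers":40,"delta_pos":[0,0,0],"angular":[0,0,0]},{"fingers":40,"delta_pos":[0,0,0],"angular":[0,0,0]}]' 30
python3 go.py
python3 -m pendant '[{"fingers":40,"delta_pos":[0,0,-10],"angular":[0,0,0]},{"fingers":40,"delta_pos":[0,0,-20],"angular":[0,0,0]},{"fingers":40,"delta_pos":[0,0,-20],"angular":[0,0,0]},{"fingers":40,"delta_pos":[0,0,-5],"angular":[0,0,0]},{"fingers":40,"delta_pos":[0,0,0],"angular":[0,0,0]},{"fingers":40,"delta_pos":[0,0,0],"angular":[0,0,0]}]' 30
python3 go.py .5123 .0416 .105 1.733
```

```text
clock: 13.45
tcp_pos: [0.4348, 0.245, 0.0493]
orientation: [0.001, 0.648, 0.761, 0.001]
wrist_force: [-0.5, -1.7, 7.0]
finger_gap: 0.0509
t13.4 tcp [0.4348 0.245  0.0493] psi 1.731 tilt [0.003 0.   ] gap 50.9 F [-0.5 -1.7  7. ] q [ 0.35  0.3  -0.45  0.82 -0.    1.76]
clock: 14.05
tcp_pos: [0.4331, 0.2445, 0.1024]
orientation: [-0.0, 0.648, 0.761, -0.001]
wrist_force: [-0.5, 0.8, -2.7]
finger_gap: 0.0508
t14.1 tcp [0.4331 0.2445 0.1024] psi 1.731 tilt [-0.001 -0.   ] gap 50.8 F [-0.5  0.8 -2.7] q [ 0.35  0.25 -0.38  0.95 -0.    1.76]
delta mm (axes at psi 1.733): [-213.    45.4   -2.6] turn z -0.002
```

```bash

python3 -m pendant '[{"fingers":40,"delta_pos":[-18,4,0],"angular":[0,0,0]},{"fingers":40,"delta_pos":[-30,6.4,0],"angular":[0,0,0]},{"fingers":40,"delta_pos":[-30,6.4,0],"angular":[0,0,0]},{"fingers":40,"delta_pos":[-30,6.4,0],"angular":[0,0,0]},{"fingers":40,"delta_pos":[-30,6.4,0],"angular":[0,0,0]},{"fingers":40,"delta_pos":[-30,6.4,0],"angular":[0,0,0]},{"fingers":40,"delta_pos":[-25,5.4,0],"angular":[0,0,0]},{"fingers":40,"delta_pos":[-20,4,0],"angular":[0,0,0]},{"fingers":40,"delta_pos":[0,0,0],"angular":[0,0,0]},{"fingers":40,"delta_pos":[0,0,0],"angular":[0,0,0]},{"fingers":40,"delta_pos":[0,0,0],"angular":[0,0,0]}]' 30
python3 - <<'E'
from ov import *
import go
go.show(.5123,.0416,.053)
s=env.get_state()["tcp_pos"]
im=env.read_camera("side");x0,y0,k=240,185,8
a=cv2.resize(im[y0:y0+75,x0:x0+100],None,fx=k,fy=k,interpolation=cv2.INTER_CUBIC)
th=np.linspace(0,2*np.pi,60)
for z in(s[2]-.0493,s[2]-.0493+.08):
    P=np.c_[s[0]+.026*np.cos(th),s[1]+.026*np.sin(th),z+0*th]
    q=((proj("side",P)-[x0,y0]+.5)*k-.5).astype(int);cv2.polylines(a,[q],True,(255,0,255),1,cv2.LINE_AA)
wire(a,"side",box([.517,.013],.162,.038,.064,0,.036),x0,y0,k,(0,255,0))
cv2.imwrite("pics/ov2.png",a)
E
```

```text
clock: 15.15
tcp_pos: [0.5114, 0.0423, 0.1023]
orientation: [-0.001, 0.648, 0.762, -0.0]
wrist_force: [-0.3, 0.5, -2.5]
finger_gap: 0.0509
t15.2 tcp [0.5114 0.0423 0.1023] psi 1.731 tilt [-0.002  0.   ] gap 50.9 F [-0.3  0.5 -2.5] q [-0.07  0.27 -0.34  0.96  0.    1.34]
delta mm (axes at psi 1.731): [-0.9  0.7 49.3] turn z 0.000
```

View pics/ov2.png

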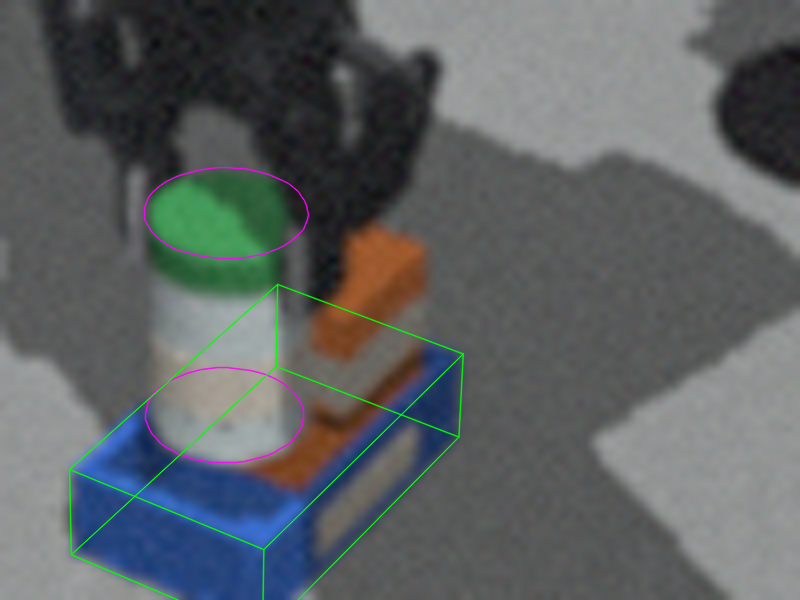

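```bash

python3 -m pendant '[{"fingers":40,"delta_pos":[-0.7,0.7,0],"angular":[0,0,0]},{"fingers":40,"delta_pos":[0,0,8],"angular":[0,0,0]},{"fingers":40,"delta_pos":[0,0,6],"angular":[0,0,0]},{"fingers":40,"delta_pos":[0,0,5],"angular":[0,0,0]},{"fingers":40,"delta_pos":[0,0,4],"angular":[0,0,0]},{"fingers":40,"delta_pos":[0,0,0],"angular":[0,0,0]}]' 30
python3 go.py .5123 .0416 .053
python3 -m pendant '[{"fingers":40,"delta_pos":[0,0,5],"angular":[0,0,0]},{"fingers":40,"delta_pos":[0,0,5],"angular":[0,0,0]},{"fingers":40,"delta_pos":[0,0,5],"angular":[0,0,0]},{"fingers":40,"delta_pos":[0,0,5],"angular":[0,0,0]},{"fingers":40,"delta_pos":[0,0,3],"angular":[0,0,0]},{"fingers":40,"delta_pos":[0,0,0],"angular":[0,0,0]}]' 30
python3 go.py .5123 .0416 .053
```

```text
clock: 15.8
tcp_pos: [0.5126, 0.0411, 0.0792]
orientation: [-0.001, 0.648, 0.761, -0.0]
wrist_force: [0.4, -0.0, -2.2]
finger_gap: 0.0512
t15.8 tcp [0.5126 0.0411 0.0792] psi 1.731 tilt [-0.002  0.   ] gap 51.2 F [ 0.4 -0.  -2.2] q [-0.08  0.3  -0.37  0.91 -0.    1.33]
delta mm (axes at psi 1.731): [ 0.5 -0.2 26.2] turn z 0.000
clock: 16.4
tcp_pos: [0.5128, 0.041, 0.0565]
orientation: [-0.0, 0.648, 0.761, -0.0]
wrist_force: [-0.2, -0.9, -2.7]
finger_gap: 0.051
t16.4 tcp [0.5128 0.041  0.0565] psi 1.731 tilt [-0.001 -0.   ] gap 51.0 F [-0.2 -0.9 -2.7] q [-0.08  0.32 -0.4   0.85 -0.    1.33]
delta mm (axes at psi 1.731): [ 0.6 -0.4  3.5] turn z 0.000
```

```bash

python3 -m pendant '[{"fingers":40,"delta_pos":[0,0,1.5],"angular":[0,0,0]},{"fingers":40,"delta_pos":[0,0,1.5],"angular":[0,0,0]},{"fingers":40,"delta_pos":[0,0,0],"angular":[0,0,0]}]' 30
python3 -m pendant '[{"fingers":40,"delta_pos":[0,0,1],"angular":[0,0,0]},{"fingers":40,"delta_pos":[0,0,0],"angular":[0,0,0]}]' 30
python3 go.py
```

```text
clock: 16.7
tcp_pos: [0.5132, 0.0411, 0.054]
orientation: [0.0, 0.648, 0.761, -0.0]
wrist_force: [-0.5, 0.1, -1.5]
finger_gap: 0.0511
clock: 16.9
tcp_pos: [0.5135, 0.041, 0.0534]
orientation: [0.0, 0.648, 0.761, 0.0]
wrist_force: [-0.5, -0.4, -0.4]
finger_gap: 0.051
t16.9 tcp [0.5135 0.041  0.0534] psi 1.731 tilt [ 0.001 -0.   ] gap 51.0 F [-0.5 -0.4 -0.4] q [-0.08  0.33 -0.4   0.84 -0.    1.33]
```

```bash

python3 -m pendant '[{"fingers":85,"delta_pos":[0,0,0],"angular":[0,0,0]},{"fingers":85,"delta_pos":[0,0,0],"angular":[0,0,0]},{"fingers":85,"delta_pos":[0,0,0],"angular":[0,0,0]},{"fingers":85,"delta_pos":[0,0,0],"angular":[0,0,0]},{"fingers":85,"delta_pos":[0,0,-10],"angular":[0,0,0]},{"fingers":85,"delta_pos":[0,0,-20],"angular":[0,0,0]},{"fingers":85,"delta_pos":[0,0,-35],"angular":[0,0,0]},{"fingers":85,"delta_pos":[0,0,-40],"angular":[0,0,0.13]},{"fingers":85,"delta_pos":[0,0,-40],"angular":[0,0,0.13]},{"fingers":85,"delta_pos":[0,0,-35],"angular":[0,0,0.13]},{"fingers":85,"delta_pos":[0,0,-20],"angular":[0,0,0.136]},{"fingers":85,"delta_pos":[0,0,0],"angular":[0,0,0]}]' 30
python3 go.py .5055 -.320 .25 1.205
```

```text
clock: 18.1
tcp_pos: [0.5151, 0.0409, 0.2573]
orientation: [0.002, 0.824, 0.566, 0.003]
wrist_force: [0.8, 0.0, -0.5]
finger_gap: 0.0851
t18.1 tcp [0.5151 0.0409 0.2573] psi 1.204 tilt [ 0.007 -0.001] gap 85.1 F [ 0.8  0.  -0.5] q [-0.08  0.19 -0.06  1.32 -0.    1.86]
delta mm (axes at psi 1.205): [-340.5  120.1    7.3] turn z -0.001
```

```bash

python3 -m pendant '[{"fingers":85,"delta_pos":[-20,7,0],"angular":[0,0,0]},{"fingers":85,"delta_pos":[-36,12.7,0],"angular":[0,0,0]},{"fingers":85,"delta_pos":[-36,12.7,0],"angular":[0,0,0]},{"fingers":85,"delta_pos":[-36,12.7,0],"angular":[0,0,0]},{"fingers":85,"delta_pos":[-36,12.7,0],"angular":[0,0,0]},{"fingers":85,"delta_pos":[-36,12.7,0],"angular":[0,0,0]},{"fingers":85,"delta_pos":[-36,12.7,0],"angular":[0,0,0]},{"fingers":85,"delta_pos":[-36,12.7,0],"angular":[0,0,0]},{"fingers":85,"delta_pos":[-36,12.7,0],"angular":[0,0,0]},{"fingers":85,"delta_pos":[-32,11.2,0],"angular":[0,0,0]},{"fingers":85,"delta_pos":[0,0,0],"angular":[0,0,0]},{"fingers":85,"delta_pos":[0,0,0],"angular":[0,0,0]}]' 30
python3 - <<'E'
from ov import *
import go
go.show(.5055,-.320,.2)
s=env.get_state()["tcp_pos"]
im={n:env.read_camera(n) for n in("top","side")}
k=5;th=np.linspace(0,2*np.pi,60)
def tile(n,x0,y0):
    a=cv2.resize(im[n][y0:y0+100,x0:x0+80],None,fx=k,fy=k,interpolation=cv2.INTER_CUBIC)
    wire(a,n,box([.5042,-.3197],-1.937,.022,.018,.106,.154),x0,y0,k,(0,255,0))
    P=np.c_[.5042+.055*np.cos(th),-.3197+.055*np.sin(th),.01+0*th]
    cv2.polylines(a,[((proj(n,P)-[x0,y0]+.5)*k-.5).astype(int)],True,(255,0,255),1)
    return a
cv2.imwrite("pics/h1.png",np.hstack([tile("top",225,195),tile("side",310,120)]))
# top view of tray only at left, stand crop at side right
E
```

```text
clock: 19.3
tcp_pos: [0.5026, -0.3195, 0.2517]
orientation: [-0.001, 0.824, 0.567, -0.0]
wrist_force: [-0.1, 1.0, 0.7]
finger_gap: 0.0854
t19.3 tcp [ 0.5026 -0.3195  0.2517] psi 1.205 tilt [-0.002  0.002] gap 85.4 F [-0.1  1.   0.7] q [-0.7   0.35  0.15  1.37  0.    1.24]
delta mm (axes at psi 1.205): [ 0.6  2.9 51.7] turn z 0.000
```

View pics/h1.png

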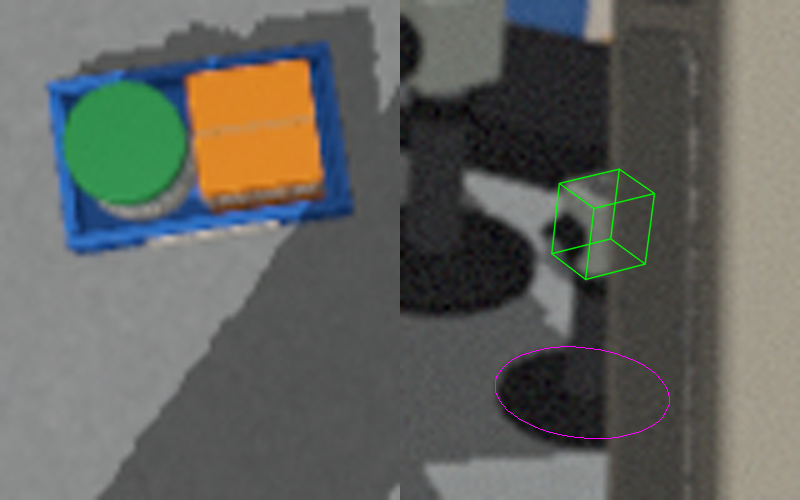

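Top view: the jar at (125,143) and carton at (255,130) both sit inside the tray walls. Next I'll line up over the head and go down.

```bash

python3 -m pendant '[{"fingers":85,"delta_pos":[0.6,2.9,10],"angular":[0,0,0]},{"fingers":85,"delta_pos":[0,0,25],"angular":[0,0,0]},{"fingers":85,"delta_pos":[0,0,25],"angular":[0,0,0]},{"fingers":85,"delta_pos":[0,0,20],"angular":[0,0,0]},{"fingers":85,"delta_pos":[0,0,20],"angular":[0,0,0]},{"fingers":85,"delta_pos":[0,0,20],"angular":[0,0,0]},{"fingers":85,"delta_pos":[0,0,16],"angular":[0,0,0]},{"fingers":85,"delta_pos":[0,0,0],"angular":[0,0,0]},{"fingers":85,"delta_pos":[0,0,0],"angular":[0,0,0]},{"fingers":85,"delta_pos":[0,0,0],"angular":[0,0,0]}]' 20
python3 go.py .5055 -.320 .115 1.205
python3 -m pendant '[{"fingers":60,"delta_pos":[0,0,0],"angular":[0,0,0]},{"fingers":52,"delta_pos":[0,0,0],"angular":[0,0,0]},{"fingers":52,"delta_pos":[0,0,0],"angular":[0,0,0]},{"fingers":52,"delta_pos":[0,0,0],"angular":[0,0,0]},{"fingers":52,"delta_pos":[0,0,0],"angular":[0,0,0]}]' 20
python3 go.py .5055 -.320 .115 1.205
```

```text
clock: 20.4
tcp_pos: [0.5071, -0.3197, 0.1181]
orientation: [0.001, 0.824, 0.567, 0.0]
wrist_force: [0.3, -0.7, 0.3]
finger_gap: 0.0852
t20.4 tcp [ 0.5071 -0.3197  0.1181] psi 1.206 tilt [ 0.001 -0.001] gap 85.2 F [ 0.3 -0.7  0.3] q [-0.7   0.41 -0.09  1.06 -0.    1.24]
delta mm (axes at psi 1.205): [-0.8 -1.4  3.1] turn z 0.001
clock: 20.9
tcp_pos: [0.5067, -0.3201, 0.1175]
orientation: [0.001, 0.824, 0.567, 0.0]
wrist_force: [1.7, -1.1, 1.6]
finger_gap: 0.0519
t20.9 tcp [ 0.5067 -0.3201  0.1175] psi 1.205 tilt [ 0.001 -0.001] gap 51.9 F [ 1.7 -1.1  1.6] q [-0.7   0.41 -0.09  1.06  0.    1.24]
delta mm (axes at psi 1.205): [-0.3 -1.2  2.5] turn z -0.000
```

```bash

python3 -m pendant '[{"fingers":46,"delta_pos":[0,0,0],"angular":[0,0,0]},{"fingers":44,"delta_pos":[0,0,0],"angular":[0,0,0]},{"fingers":44,"delta_pos":[0,0,0],"angular":[0,0,0]},{"fingers":44,"delta_pos":[0,0,0],"angular":[0,0,0]}]' 20
python3 go.py
python3 -m pendant '[{"fingers":41,"delta_pos":[0,0,0],"angular":[0,0,0]},{"fingers":41,"delta_pos":[0,0,0],"angular":[0,0,0]},{"fingers":41,"delta_pos":[0,0,0],"angular":[0,0,0]}]' 20
python3 go.py
```

```text
clock: 21.3
tcp_pos: [0.5069, -0.3202, 0.1175]
orientation: [0.001, 0.824, 0.567, 0.0]
wrist_force: [2.8, -1.6, 2.7]
finger_gap: 0.0442
t21.3 tcp [ 0.5069 -0.3202  0.1175] psi 1.205 tilt [ 0.001 -0.001] gap 44.2 F [ 2.8 -1.6  2.7] q [-0.7   0.41 -0.09  1.06  0.    1.24]
clock: 21.6
tcp_pos: [0.5067, -0.3201, 0.1174]
orientation: [0.0, 0.824, 0.567, 0.0]
wrist_force: [3.2, -1.8, 3.7]
finger_gap: 0.0412
t21.6 tcp [ 0.5067 -0.3201  0.1174] psi 1.205 tilt [ 0.001 -0.001] gap 41.2 F [ 3.2 -1.8  3.7] q [-0.7   0.41 -0.09  1.06 -0.    1.24]
```

```bash

python3 -m pendant '[{"fingers":37,"delta_pos":[0,0,0],"angular":[0,0,0]},{"fingers":30,"delta_pos":[0,0,0],"angular":[0,0,0]},{"fingers":30,"delta_pos":[0,0,0],"angular":[0,0,0]},{"fingers":30,"delta_pos":[0,0,0],"angular":[0,0,0]},{"fingers":30,"delta_pos":[0,0,0],"angular":[0,0,0]}]' 45
python3 go.py
```

```text
clock: 22.1
tcp_pos: [0.5067, -0.32, 0.1178]
orientation: [0.001, 0.824, 0.566, 0.0]
wrist_force: [1.0, -0.4, 6.6]
finger_gap: 0.0365
t22.1 tcp [ 0.5067 -0.32    0.1178] psi 1.204 tilt [ 0.001 -0.001] gap 36.5 F [ 1.  -0.4  6.6] q [-0.7   0.41 -0.09  1.06  0.    1.24]
```

The button is fully squeezed (gap 36.5 mm) and the lateral forces balance. Now I'll pull up slowly.

```bash

python3 -m pendant '[{"fingers":30,"delta_pos":[0,0,-3],"angular":[0,0,0]},{"fingers":30,"delta_pos":[0,0,-5],"angular":[0,0,0]},{"fingers":30,"delta_pos":[0,0,-6],"angular":[0,0,0]},{"fingers":30,"delta_pos":[0,0,-6],"angular":[0,0,0]}]' 45
python3 go.py
python3 -m pendant '[{"fingers":30,"delta_pos":[0,0,-6],"angular":[0,0,0]},{"fingers":30,"delta_pos":[0,0,-8],"angular":[0,0,0]},{"fingers":30,"delta_pos":[0,0,-8],"angular":[0,0,0]},{"fingers":30,"delta_pos":[0,0,-8],"angular":[0,0,0]},{"fingers":30,"delta_pos":[0,0,-5],"angular":[0,0,0]},{"fingers":30,"delta_pos":[0,0,-3],"angular":[0,0,0]},{"fingers":30,"delta_pos":[0,0,0],"angular":[0,0,0]},{"fingers":30,"delta_pos":[0,0,0],"angular":[0,0,0]}]' 45
python3 go.py
```

```text
clock: 22.5
tcp_pos: [0.5066, -0.3199, 0.1369]
orientation: [-0.0, 0.824, 0.567, 0.0]
wrist_force: [5.2, -2.2, -3.4]
finger_gap: 0.0364
t22.5 tcp [ 0.5066 -0.3199  0.1369] psi 1.205 tilt [0. 0.] gap 36.4 F [ 5.2 -2.2 -3.4] q [-0.7   0.4  -0.06  1.11  0.    1.24]
clock: 23.3
tcp_pos: [0.5066, -0.3199, 0.1751]
orientation: [0.0, 0.824, 0.567, 0.0]
wrist_force: [5.2, -2.0, -3.1]
finger_gap: 0.0366
t23.3 tcp [ 0.5066 -0.3199  0.1751] psi 1.205 tilt [ 0. -0.] gap 36.6 F [ 5.2 -2.  -3.1] q [-0.7   0.38  0.    1.19  0.    1.24]
```

```bash

python3 -m pendant '[{"fingers":30,"delta_pos":[0,0,-4],"angular":[0,0,0]},{"fingers":30,"delta_pos":[0,0,-6],"angular":[0,0,0]},{"fingers":30,"delta_pos":[0,0,-6],"angular":[0,0,0]},{"fingers":30,"delta_pos":[0,0,-8],"angular":[0,0,0]},{"fingers":30,"delta_pos":[0,0,-8],"angular":[0,0,0]},{"fingers":30,"delta_pos":[0,0,-8],"angular":[0,0,0]},{"fingers":30,"delta_pos":[0,0,-8],"angular":[0,0,0]},{"fingers":30,"delta_pos":[0,0,-6],"angular":[0,0,0]},{"fingers":30,"delta_pos":[0,0,-4],"angular":[0,0,0]},{"fingers":30,"delta_pos":[0,0,0],"angular":[0,0,0]},{"fingers":30,"delta_pos":[0,0,0],"angular":[0,0,0]}]' 45
python3 go.py
python3 -m pendant '[{"fingers":30,"delta_pos":[0,0,-1.5],"angular":[0,0,0]},{"fingers":30,"delta_pos":[0,0,-1],"angular":[0,0,0]},{"fingers":30,"delta_pos":[0,0,0],"angular":[0,0,0]},{"fingers":30,"delta_pos":[0,0,0],"angular":[0,0,0]}]' 45
python3 go.py
```

```text
clock: 24.4
tcp_pos: [0.5066, -0.3199, 0.2328]
orientation: [0.0, 0.824, 0.567, 0.0]
wrist_force: [5.1, -3.2, -2.3]
finger_gap: 0.0368
t24.4 tcp [ 0.5066 -0.3199  0.2328] psi 1.205 tilt [ 0. -0.] gap 36.8 F [ 5.1 -3.2 -2.3] q [-0.7   0.36  0.12  1.33  0.    1.24]
clock: 24.8
tcp_pos: [0.5066, -0.3199, 0.2348]
orientation: [-0.0, 0.824, 0.567, 0.0]
wrist_force: [5.7, -2.2, -4.1]
finger_gap: 0.0364
t24.8 tcp [ 0.5066 -0.3199  0.2348] psi 1.205 tilt [-0.  0.] gap 36.4 F [ 5.7 -2.2 -4.1] q [-0.7   0.36  0.12  1.33  0.    1.24]
```

```bash

python3 -m pendant '[{"fingers":30,"delta_pos":[0,0,-1.5],"angular":[0,0,0]},{"fingers":30,"delta_pos":[0,0,0],"angular":[0,0,0]},{"fingers":30,"delta_pos":[0,0,0],"angular":[0,0,0]}]' 45
python3 -m pendant '[{"fingers":30,"delta_pos":[0,0,-1.5],"angular":[0,0,0]},{"fingers":30,"delta_pos":[0,0,0],"angular":[0,0,0]},{"fingers":30,"delta_pos":[0,0,0],"angular":[0,0,0]}]' 45
python3 - <<'E'
from ov import *
import go
go.show()
im={n:env.read_camera(n) for n in("top","side")}
k=4
b=cv2.resize(im["side"][90:215,270:370],None,fx=k,fy=k,interpolation=cv2.INTER_CUBIC)
wire(b,"side",box([.5042,-.3197],-1.937,.022,.018,.226,.274),270,90,k,(0,255,0))
a=cv2.resize(im["top"][170:295,215:315],None,fx=k,fy=k,interpolation=cv2.INTER_CUBIC)
cv2.imwrite("pics/e1.png",np.hstack([a,b]))
E
```

```text
clock: 25.1
tcp_pos: [0.5066, -0.3198, 0.2363]
orientation: [-0.0, 0.824, 0.567, 0.0]
wrist_force: [5.0, -2.3, -3.7]
finger_gap: 0.0366
clock: 25.4
tcp_pos: [0.5065, -0.3199, 0.2378]
orientation: [-0.0, 0.824, 0.567, 0.0]
wrist_force: [5.4, -3.2, -4.6]
finger_gap: 0.0369
t25.4 tcp [ 0.5065 -0.3199  0.2378] psi 1.205 tilt [-0.  0.] gap 36.9 F [ 5.4 -3.2 -4.6] q [-0.7   0.36  0.13  1.34  0.    1.24]
```

View pics/e1.png

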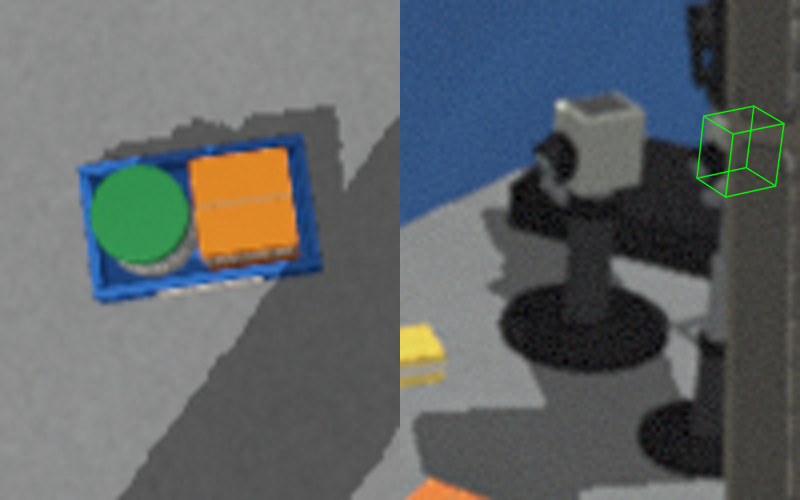

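The head is up: the lens sits near (712,157), where the overlay predicts full extension. I'll nudge upward until the stop shows in the force.

```bash

python3 -m pendant '[{"fingers":30,"delta_pos":[0,0,-1.2],"angular":[0,0,0]},{"fingers":30,"delta_pos":[0,0,0],"angular":[0,0,0]},{"fingers":30,"delta_pos":[0,0,0],"angular":[0,0,0]}]' 45
python3 -m pendant '[{"fingers":30,"delta_pos":[0,0,-0.8],"angular":[0,0,0]},{"fingers":30,"delta_pos":[0,0,0],"angular":[0,0,0]},{"fingers":30,"delta_pos":[0,0,0],"angular":[0,0,0]}]' 45
```

```text
clock: 25.8
tcp_pos: [0.5064, -0.3198, 0.2381]
orientation: [-0.001, 0.824, 0.567, -0.0]
wrist_force: [5.3, -3.4, -7.7]
finger_gap: 0.0363
clock: 26.1
tcp_pos: [0.5063, -0.3197, 0.2382]
orientation: [-0.001, 0.824, 0.567, -0.0]
wrist_force: [6.8, -4.0, -11.3]
finger_gap: 0.0363
```

The pull has hit the second stop: TCP rise is 120.4 mm, and the downward force goes from 4 to 11 N with no further travel. One hold check, then hand in.

```bash

python3 -m pendant '[{"fingers":30,"delta_pos":[0,0,0],"angular":[0,0,0]},{"fingers":30,"delta_pos":[0,0,0],"angular":[0,0,0]},{"fingers":30,"delta_pos":[0,0,0],"angular":[0,0,0]},{"fingers":30,"delta_pos":[0,0,0],"angular":[0,0,0]}]' 45
python3 -c "
from workcell import env
env.hand_in()"
```

```text
clock: 26.5
tcp_pos: [0.5063, -0.3197, 0.2382]
orientation: [-0.001, 0.824, 0.567, -0.0]
wrist_force: [6.9, -3.8, -11.5]
finger_gap: 0.0361
the job is handed in; nothing more can be done
```

I packed the carton and the jar into the tray and pulled the camera head up to the second stop. I handed in at 26.5 s, still holding it there; hand-in gave no verdict.

- **Tray:** The last top picture shows the jar and the carton upright side by side inside the walls. Each was lowered until the wrist force showed floor contact, at TCP heights within 0.1 mm of each other.
- **Head:** I squeezed the button in fully (gap 36.5 mm, against 38 mm stated) before pulling. The TCP then rose 120.4 mm, and the downward force climbed from about 4 to 11.5 N with no more travel. The last hold reading was steady: TCP height 238.2 mm, gap 36.1 mm.
- **Bystanders:** The fingers never went near the bottle, parts box or yellow carton. I did not measure their positions again at the end.

**Disagreements and gaps in the checks:**
- The two cameras differed by 4–5 mm on positions. I mostly used the average, checked by overlays and contact forces. The carton may therefore be 1–3 mm off the tray's centre line, within the allowed 10 mm.
- About 6 to 8 N of sideways force stayed on the wrist while holding the head.
- The arm hid most of the head in the last side view, so full extension rests mainly on the travel and the force rise.

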